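# Rake a wood-chip sample into an even layer

### The job

The eight wood chips lie heaped in the far third of the steel drying pan. Take the rake from its rest and rake them out into an even layer, one chip deep with nothing lying on top of another and at least two chips in each third of the pan (the black lines mark the thirds), moving them only with the rake and keeping them all in the pan. Then hang the rake back in the two forks of its rest as it was, and leave the beaker, the marker and the tape where they are.

Things in the scene. Friction and masses are not known exactly. Their poses are not given: they have to be found in the camera images.
- pan: fixed steel drying pan, 256 x 166 mm, origin under its centre, x along its long side away from the robot, z up. Inside: x -125 to 125, y -80 to 80 mm, floor top z = 3 mm; walls 3 mm thick, rim at z = 26 mm. Two black lines across the floor at x = -42 and +42 mm (flat, they stop nothing) mark near, middle and far third.
- rake: hand rake, about 0.12 kg; origin below the grip at tine-tip level, x to the head, z up. Level blue handle 14 mm wide, 16 high, x -95 to 55 mm, axis at z = 75. Neck bends down to a head bar 100 mm wide (y), 8 thick, at x = 75, z 29 to 39. Seven tines 4 mm thick, 15 mm apart, reach from it to z = 0. Starts in the rest, origin 10 mm above and within 5 mm of the rest's.
- rake_grip (a point): the grip point of the rake: on the handle axis at rake x = 0, z = 75 mm, about midway between the forks of the rest; grip the handle here from above, fingers closing across its 14 mm
- rake_head (a point): middle of the line of tine tips: rake x = 75 mm, z = 0
- rest: fixed rake rest: grey foot 135 x 70 x 6 mm, two upright forks 8 mm thick at x = -60 and +40 mm. Saddles carry the handle's underside at z = 77 mm between cheeks that rise to z = 94, 19 mm apart at the bottom, 25 at the top. Origin on the bench, x along the handle to where the head hangs beyond the front fork, z up. Rake hung up: its x, y equal the rest's, tine tips 10 mm above the bench.
- chip_1: wood chip, about 22 x 26 mm and 15 mm thick, 12 g, origin at its centre (10.5 mm above the pan's underside when it lies flat on the bed); starts in the lower layer in the far third: two rows of three across the pan, at about x = 49 and x = 90 mm of the pan, y about -35, 0 and 35 mm, with a gap of some 10 mm between the rows
- chip_2: wood chip, about 21 x 27 mm and 15 mm thick, 12 g, origin at its centre (10.5 mm above the pan's underside when it lies flat on the bed); starts in the lower layer in the far third: two rows of three across the pan, at about x = 49 and x = 90 mm of the pan, y about -35, 0 and 35 mm, with a gap of some 10 mm between the rows
- chip_3: wood chip, about 23 x 25 mm and 15 mm thick, 12 g, origin at its centre (10.5 mm above the pan's underside when it lies flat on the bed); starts in the lower layer in the far third: two rows of three across the pan, at about x = 49 and x = 90 mm of the pan, y about -35, 0 and 35 mm, with a gap of some 10 mm between the rows
- chip_4: wood chip, about 21 x 26 mm and 15 mm thick, 12 g, origin at its centre (10.5 mm above the pan's underside when it lies flat on the bed); starts in the lower layer in the far third: two rows of three across the pan, at about x = 49 and x = 90 mm of the pan, y about -35, 0 and 35 mm, with a gap of some 10 mm between the rows
- chip_5: wood chip, about 22 x 24 mm and 15 mm thick, 12 g, origin at its centre (10.5 mm above the pan's underside when it lies flat on the bed); starts in the lower layer in the far third: two rows of three across the pan, at about x = 49 and x = 90 mm of the pan, y about -35, 0 and 35 mm, with a gap of some 10 mm between the rows
- chip_6: wood chip, about 22 x 27 mm and 15 mm thick, 12 g, origin at its centre (10.5 mm above the pan's underside when it lies flat on the bed); starts in the lower layer in the far third: two rows of three across the pan, at about x = 49 and x = 90 mm of the pan, y about -35, 0 and 35 mm, with a gap of some 10 mm between the rows
- chip_7: wood chip, about 26 x 26 mm and 15 mm thick, 12 g, origin at its centre (10.5 mm above the pan's underside when it lies flat on the bed); starts in the upper layer, lying across the gap between the two lower rows, in the far third
- chip_8: wood chip, about 26 x 25 mm and 15 mm thick, 12 g, origin at its centre (10.5 mm above the pan's underside when it lies flat on the bed); starts in the upper layer, lying across the gap between the two lower rows, in the far third
- small_beaker: bystander: an empty 50 ml glass beaker, 46 mm across, 58 mm high; origin at the centre of its underside. To be left alone.
- marker_blue: bystander: a marker pen with a blue cap lying flat, 137 mm long, 14 mm thick; origin at the centre of its underside. To be left alone.
- label_tape: bystander: a roll of green tape lying flat, 70 mm across, 19 mm high; origin at the centre of its underside. To be left alone.
There are look-alikes about, which are no part of the job. There is more than one size of the rake; the one meant has the size given above.

How it is judged:
On the way, in this order (a step that is already met when the one before it is completed fails the run):
1. the rake is held and lifted out of its rest (z of rake in the frame of rest above 0.035 m and contact force between the fingers and rake above 1 N), for 0.1 s.
2. the chips lie in an even layer (x of chip_1 in the frame of pan between -0.125 and 0.125 m and y of chip_1 in the frame of pan between -0.08 and 0.08 m and z of chip_1 in the frame of pan between 0 and 0.02 m and x of chip_2 in the frame of pan between -0.125 and 0.125 m and y of chip_2 in the frame of pan between -0.08 and 0.08 m and z of chip_2 in the frame of pan between 0 and 0.02 m and x of chip_3 in the frame of pan between -0.125 and 0.125 m and y of chip_3 in the frame of pan between -0.08 and 0.08 m and z of chip_3 in the frame of pan between 0 and 0.02 m and x of chip_4 in the frame of pan between -0.125 and 0.125 m and y of chip_4 in the frame of pan between -0.08 and 0.08 m and z of chip_4 in the frame of pan between 0 and 0.02 m and x of chip_5 in the frame of pan between -0.125 and 0.125 m and y of chip_5 in the frame of pan between -0.08 and 0.08 m and z of chip_5 in the frame of pan between 0 and 0.02 m and x of chip_6 in the frame of pan between -0.125 and 0.125 m and y of chip_6 in the frame of pan between -0.08 and 0.08 m and z of chip_6 in the frame of pan between 0 and 0.02 m and x of chip_7 in the frame of pan between -0.125 and 0.125 m and y of chip_7 in the frame of pan between -0.08 and 0.08 m and z of chip_7 in the frame of pan between 0 and 0.02 m and x of chip_8 in the frame of pan between -0.125 and 0.125 m and y of chip_8 in the frame of pan between -0.08 and 0.08 m and z of chip_8 in the frame of pan between 0 and 0.02 m and ((x of chip_1 in the frame of pan above 0.0417 m and x of any of chip_2, chip_3, chip_4, chip_5, chip_6, chip_7, chip_8 in the frame of pan above 0.0417 m) or (x of chip_2 in the frame of pan above 0.0417 m and x of any of chip_3, chip_4, chip_5, chip_6, chip_7, chip_8 in the frame of pan above 0.0417 m) or (x of chip_3 in the frame of pan above 0.0417 m and x of any of chip_4, chip_5, chip_6, chip_7, chip_8 in the frame of pan above 0.0417 m) or (x of chip_4 in the frame of pan above 0.0417 m and x of any of chip_5, chip_6, chip_7, chip_8 in the frame of pan above 0.0417 m) or (x of chip_5 in the frame of pan above 0.0417 m and x of any of chip_6, chip_7, chip_8 in the frame of pan above 0.0417 m) or (x of chip_6 in the frame of pan above 0.0417 m and x of any of chip_7, chip_8 in the frame of pan above 0.0417 m) or (x of chip_7 in the frame of pan above 0.0417 m and x of chip_8 in the frame of pan above 0.0417 m)) and ((x of chip_1 in the frame of pan between -0.0417 and 0.0417 m and (x of chip_2 in the frame of pan between -0.0417 and 0.0417 m or x of chip_3 in the frame of pan between -0.0417 and 0.0417 m or x of chip_4 in the frame of pan between -0.0417 and 0.0417 m or x of chip_5 in the frame of pan between -0.0417 and 0.0417 m or x of chip_6 in the frame of pan between -0.0417 and 0.0417 m or x of chip_7 in the frame of pan between -0.0417 and 0.0417 m or x of chip_8 in the frame of pan between -0.0417 and 0.0417 m)) or (x of chip_2 in the frame of pan between -0.0417 and 0.0417 m and (x of chip_3 in the frame of pan between -0.0417 and 0.0417 m or x of chip_4 in the frame of pan between -0.0417 and 0.0417 m or x of chip_5 in the frame of pan between -0.0417 and 0.0417 m or x of chip_6 in the frame of pan between -0.0417 and 0.0417 m or x of chip_7 in the frame of pan between -0.0417 and 0.0417 m or x of chip_8 in the frame of pan between -0.0417 and 0.0417 m)) or (x of chip_3 in the frame of pan between -0.0417 and 0.0417 m and (x of chip_4 in the frame of pan between -0.0417 and 0.0417 m or x of chip_5 in the frame of pan between -0.0417 and 0.0417 m or x of chip_6 in the frame of pan between -0.0417 and 0.0417 m or x of chip_7 in the frame of pan between -0.0417 and 0.0417 m or x of chip_8 in the frame of pan between -0.0417 and 0.0417 m)) or (x of chip_4 in the frame of pan between -0.0417 and 0.0417 m and (x of chip_5 in the frame of pan between -0.0417 and 0.0417 m or x of chip_6 in the frame of pan between -0.0417 and 0.0417 m or x of chip_7 in the frame of pan between -0.0417 and 0.0417 m or x of chip_8 in the frame of pan between -0.0417 and 0.0417 m)) or (x of chip_5 in the frame of pan between -0.0417 and 0.0417 m and (x of chip_6 in the frame of pan between -0.0417 and 0.0417 m or x of chip_7 in the frame of pan between -0.0417 and 0.0417 m or x of chip_8 in the frame of pan between -0.0417 and 0.0417 m)) or (x of chip_6 in the frame of pan between -0.0417 and 0.0417 m and (x of chip_7 in the frame of pan between -0.0417 and 0.0417 m or x of chip_8 in the frame of pan between -0.0417 and 0.0417 m)) or (x of chip_7 in the frame of pan between -0.0417 and 0.0417 m and x of chip_8 in the frame of pan between -0.0417 and 0.0417 m)) and ((x of chip_1 in the frame of pan below -0.0417 m and x of any of chip_2, chip_3, chip_4, chip_5, chip_6, chip_7, chip_8 in the frame of pan below -0.0417 m) or (x of chip_2 in the frame of pan below -0.0417 m and x of any of chip_3, chip_4, chip_5, chip_6, chip_7, chip_8 in the frame of pan below -0.0417 m) or (x of chip_3 in the frame of pan below -0.0417 m and x of any of chip_4, chip_5, chip_6, chip_7, chip_8 in the frame of pan below -0.0417 m) or (x of chip_4 in the frame of pan below -0.0417 m and x of any of chip_5, chip_6, chip_7, chip_8 in the frame of pan below -0.0417 m) or (x of chip_5 in the frame of pan below -0.0417 m and x of any of chip_6, chip_7, chip_8 in the frame of pan below -0.0417 m) or (x of chip_6 in the frame of pan below -0.0417 m and x of any of chip_7, chip_8 in the frame of pan below -0.0417 m) or (x of chip_7 in the frame of pan below -0.0417 m and x of chip_8 in the frame of pan below -0.0417 m))), for 0.2 s.
At the end, for the whole second after the job is handed in: All chips at rest in the pan, each centre under 20 mm above its underside, at least two centres in each third (lines at x = -42, +42 mm); rake at rest in both forks, head beyond the front fork, within 25 mm along, 8 mm across, 6 mm in height and 0.12 rad of its start pose (all of step 2 and linear speed of each of chip_1, chip_2, chip_3, chip_4, chip_5, chip_6, chip_7, chip_8, rake below 0.02 m/s and x of rake in the frame of rest between -0.025 and 0.025 m and y of rake in the frame of rest between -0.008 and 0.008 m and z of rake in the frame of rest between 0.004 and 0.016 m and x of rake_head in the frame of rest between 0.045 and 0.105 m and angle between the x axis of rake and the x axis of rest, either way round below 0.12 rad and angle between rake's own z axis and vertical below 0.15 rad); the robot touches nothing.
It fails at once if the gripper or arm touches a chip (contact force between any of the fingers, the arm and chip_1 above 0.5 N or contact force between any of the fingers, the arm and chip_2 above 0.5 N or contact force between any of the fingers, the arm and chip_3 above 0.5 N or contact force between any of the fingers, the arm and chip_4 above 0.5 N or contact force between any of the fingers, the arm and chip_5 above 0.5 N or contact force between any of the fingers, the arm and chip_6 above 0.5 N or contact force between any of the fingers, the arm and chip_7 above 0.5 N or contact force between any of the fingers, the arm and chip_8 above 0.5 N).
It fails at once if the beaker, the marker or the tape is displaced by more than 20 mm (distance of any of small_beaker, marker_blue, label_tape from where it was at the start of the episode above 0.02 m).
It fails at once if the beaker is tipped over (angle between small_beaker's own z axis and vertical above 0.5 rad).
It also fails if it takes over 58 s, if anything falls off the work surface, if the arm or the gripper's body presses on something with over 40 N, if the wrist force passes 120 N, or if a joint passes its speed limit or range.

### The arm

A 6-joint arm with a two-finger parallel gripper is mounted at the origin on a cart in front of the work surface, level with it; the furniture and walls round the work are solid. World frame = base frame: x ahead of the robot, y to its left, z up, the work surface at z = 0. Lengths are in m, angles in rad, forces in N, time in s.
With the tool pointing down it reaches from about 0.35 to 1 m from the base axis. Payload 7.1 kg.
Tool frame: the origin (TCP) lies midway between the tips of the shut fingers; the grasp point (between the pads) lies 19 mm behind it; z points along the fingers, y is the line along which they close (so a half turn about z gives the same grasp; the last joint's range is limited). The gripper opens to 85 mm and grips with 20 to 120 N. Pads are 22 mm wide; open, the fingers measure 114 mm over their backs; the gripper's body (76 mm by 85 mm) begins 54 mm behind the grasp point. The pads swing forward as they close: fully open they stand 13 mm farther back than shut.
Start: joints at [-1.34, 0.423, 1.63, -0, 1.089, -0.019], TCP at [0.155, -0.606, 0.231] pointing down, gripper open.
Joint ranges: [-3, 3], [-0.9, 2.11], [0.09, 2.58], [-1.31, 4.45], [0.11, 2.69], [-2.54, 2.54]. Speed limits (rad/s): [2.39, 2.39, 3.01, 3.14, 3.14, 3.14].

### API

Orientations are given as a unit quaternion [w, x, y, z].
In Python, from rig import r gives the robot as it stands.
- The arm moves only by the shell command python3 -m pendant 'ROWS'. ROWS is JSON, a list of rows, each an object of numbers: "wx", "wy", "wz": the turn, a rotation vector about the tool's x, y, z in rad; "tx", "ty", "tz": the shift along the tool's x, y, z in cm; "fingers": the opening, from -1 (shut) to 1 (fully open). In form: [{"wx": .., "wy": .., "wz": .., "tx": .., "ty": .., "tz": .., "fingers": ..}, ...]. A call has 1 to 12 rows; each row shifts and turns the commanded pose from where the row before left it, along the tool's axes as they then stand; what a row does not reach is not made up. A row lasts 1/8 s, in which the tool goes at most 62.5 mm and 10.7 degrees, less where a joint would pass 70% of its speed; a pose out of reach is approached as far as the arm can. A call is refused whole if a number of a shift passes 6.25 or a number of a turn 0.188, either way. A call with a gripper value outside its range is refused whole. The fingers move at their own pace and stop on an object; the grip force is fixed at half the most. Time passes only in rows, so rows that do not move let the fingers close. It gives the time, the measured TCP pose, the force, the opening and the grip force at its end, in the units of the state.
- r.state(): the state, without advancing time (a new reading comes with each control period).
- r.get_image(name): name is "scene" or "side" or "wrist"; returns a dict with "img" (384x512x3 uint8, red, green, blue), "mtx" (3x3 intrinsics, pixels), "k1" (the pictures are not rectified: a ray, as slopes to the right and down, at radius r is drawn at 1 + k1 r^2 times it, then the intrinsics apply), "position" and "attitude" of the camera in the world; the wrist camera has in their place "T_tool_cam" (4x4, takes a point from camera to tool coordinates, whose origin is the TCP and whose axes are the flange's). Camera axes: x right, y up, looking along -z (the intrinsics and any distortion apply to the point x, -y, -z); pixel columns grow to the right and rows downward; lengths in m; the calibration is good to about 2 mm. A picture is of the moment at which its call begins: read the wrist's pose just before it. There is no depth.
- r.finish_job(): hands the job in; it is judged then, once.
Trained networks look in a picture, given as the dict that the camera call returned (one of the last four; its "shot" number tells which), for a name from the list of things; names that differ only in an ending like _2 or _b are one class to them, and where a whole thing is asked for, a point or a joint stands for the part that bears it (a point fixed in the world has none). Each returns a list of dicts, best first, with "p" (0 to 1); they miss things now and then, are a little off and sometimes report something else, mostly with a low value. They report only what shows in the picture. A call takes as long as a camera call. They do not tell look-alikes from the thing itself.
- r.search_frame(thing, picture): "extent" ([left, top, right, bottom] in pixels, round what is visible of it).
The state is a dict: "clock": time; "joint_positions": joint angles; "dq": joint speeds; "joint_torque": joint torques, N m; "ee_pos": TCP position; "ee_rot": TCP orientation; "force": force on the tool from outside, world axes, zero at the start; "moment": the same for the moment, N m; "width": opening from 0.0 (shut) to 1.0 (fully open); "gripper_force": force on a finger pad.
Only numpy, scipy, OpenCV 4.12 (cv2) and the standard library are available. Lean on these libraries where they do the work, as an engineer would, in place of code of your own. Each camera call takes 0.05 s, during which the arm holds its last target. There are 200 camera calls.

## Working session

There is one attempt and no reset: what is moved stays moved. The work goes in short steps, Python scripts to look and compute and a shell command to move; the robot and the scene stay as the last step left them, time stands still between calls to the robot, and variables do not carry over. Pictures are saved under pics/ and viewed, at most 10 in all, crops included, and the job is handed in when it is done.

```bash
mkdir -p pics; ls
cat > h.py <<'E'
import numpy as np, cv2
from scipy.spatial.transform import Rotation as R
from rig import r
def q2R(q): return R.from_quat([q[1],q[2],q[3],q[0]]).as_matrix()
def cam(p, s=None):
    if 'T_tool_cam' in p:
        T=np.array(p['T_tool_cam']); A=q2R(s['ee_rot'])
        return A@T[:3,:3], A@T[:3,3]+np.array(s['ee_pos'])
    a=np.array(p['attitude'])
    return (a if a.shape==(3,3) else q2R(a)), np.array(p['position'])
def ray(p,uv,s=None):
    Rm,c=cam(p,s); K=np.array(p['mtx'])
    d=np.array([(uv[0]-K[0,2])/K[0,0],(uv[1]-K[1,2])/K[1,1]])
    u=d.copy()
    for _ in range(20): u=d/(1+p['k1']*(u@u))
    return c, Rm@np.array([u[0],-u[1],-1.])
def atz(p,uv,z,s=None):
    c,d=ray(p,uv,s); return c+d*(z-c[2])/d[2]
def proj(p,X,s=None):
    Rm,c=cam(p,s); v=Rm.T@(np.array(X)-c); u=np.array([v[0]/-v[2],-v[1]/-v[2]])
    u=u*(1+p['k1']*(u@u)); K=np.array(p['mtx']); return np.array([K[0,0]*u[0]+K[0,2],K[1,1]*u[1]+K[1,2]])
def tri(rays):
    A=np.zeros((3,3));b=np.zeros(3)
    for c,d in rays:
        d=d/np.linalg.norm(d);M=np.eye(3)-np.outer(d,d);A+=M;b+=M@c
    return np.linalg.solve(A,b)
E
python3 - <<'E'
from h import *
s=r.state(); print(s)
ims=[]
for n in ['scene','side','wrist']:
    p=r.get_image(n); cv2.imwrite(f'pics/{n}0.png',p['img'][:,:,::-1]); print(n,p.get('position'),p.get('attitude'),p['mtx'],p['k1'],p.get('T_tool_cam'))
    for t in ['rake','rake_grip','rake_head','rest','pan','small_beaker','marker_blue','label_tape','chip_1']:
        print(t,[(round(d['p'],2),np.round(d['extent']).astype(int).tolist()) for d in r.search_frame(t,p)][:9])
E
```

```text
pics
{'clock': 0.0, 'joint_positions': array([-1.33997613e+00,  4.23860006e-01,  1.63071066e+00,  3.80585672e-05,
        1.08861743e+00, -1.89996198e-02]), 'dq': array([-0.00072465,  0.00073925, -0.00089063, -0.00143377, -0.00028373,
       -0.00246775]), 'joint_torque': array([ 2.62387948e-03, -5.57371080e+01, -2.81735945e+01,  2.01761877e-04,
        7.46209145e-03,  1.41679368e-05]), 'ee_pos': array([ 0.15442401, -0.60503886,  0.23052562]), 'ee_rot': array([-7.95031735e-04,  9.92209681e-01,  1.24576534e-01, -6.75706809e-05]), 'force': array([ 0.04913337,  0.39695984, -0.16539655]), 'moment': array([-0.00313598,  0.00937231, -0.04844241]), 'gripper_force': 0.0, 'width': 0.9980040209501724}
scene [ 0.14370538 -0.7598713   0.93306657] [ 0.88671963  0.36703334 -0.10867519 -0.25923836] [[483.80009225   0.         255.04891029]
 [  0.         483.80009225 199.73745006]
 [  0.           0.           1.        ]] -0.07575380492617888 None
rake [(0.59, [132, 134, 201, 159]), (0.5, [290, 155, 316, 182])]
rake_grip [(0.78, [136, 138, 200, 161]), (0.71, [290, 158, 316, 181]), (0.63, [171, 18
[... 1090 characters left out ...]
tape [(0.92, [276, 270, 312, 301])]
chip_1 [(0.55, [232, 204, 242, 210]), (0.41, [232, 210, 248, 217]), (0.41, [246, 209, 260, 219]), (0.41, [169, 137, 226, 164])]
wrist None None [[330.56940679   0.         257.19363404]
 [  0.         330.56940679 188.55994122]
 [  0.           0.           1.        ]] -0.06670744267210796 [[ 1.69960276e-04  9.50359470e-01  3.11154058e-01  7.97733664e-02]
 [ 9.99999969e-01 -2.18399867e-04  1.20834392e-04  3.57579212e-04]
 [ 1.82792114e-04  3.11154028e-01 -9.50359478e-01 -1.42623503e-01]
 [ 0.00000000e+00  0.00000000e+00  0.00000000e+00  1.00000000e+00]]
rake []
rake_grip []
rake_head []
rest []
pan []
small_beaker []
marker_blue []
label_tape []
chip_1 []
```

Run:
```python
import cv2
a=cv2.imread('pics/scene0.png')[110:370,100:400];b=cv2.imread('pics/side0.png')[110:340,140:340]
cv2.imwrite('pics/a.png',cv2.resize(a,None,fx=2.3,fy=2.3,interpolation=2)); cv2.imwrite('pics/b.png',cv2.resize(b,None,fx=2.6,fy=2.6,interpolation=2))
```

```text
(no output)
```

View pics/a.png

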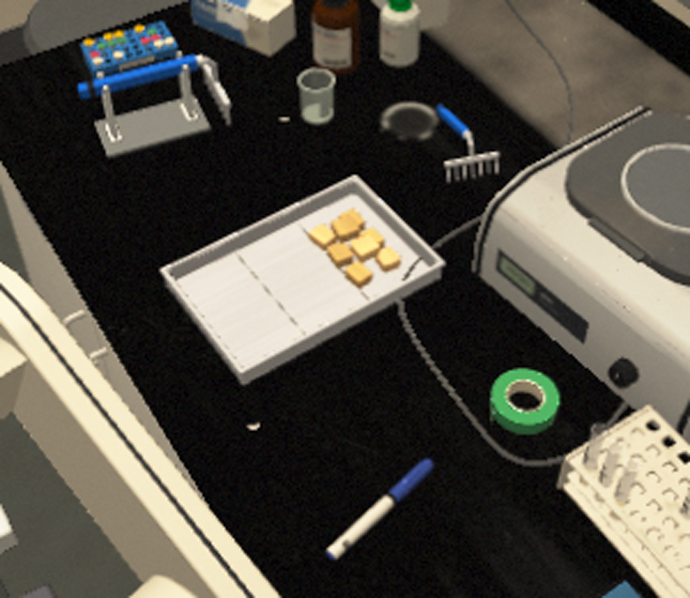

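View pics/b.png

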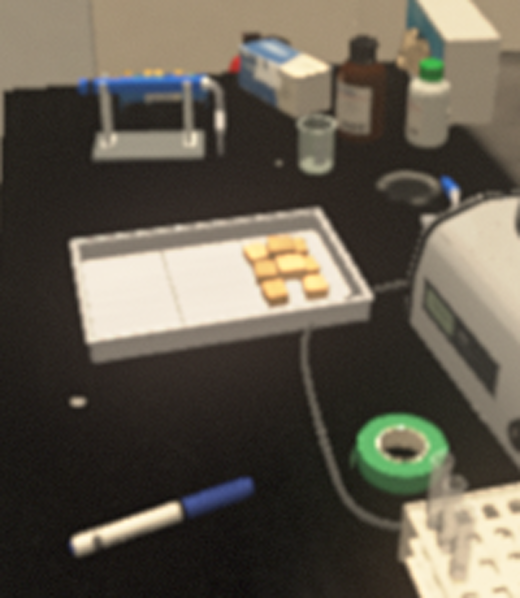

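The scene shows the full rake hung in its rest, with the handle from about (80,90) to (200,62) in the scene crop. The small rake near (470,150) is the look-alike. The pan has its chips at the far right, and the beaker, tape and marker stand clear of it.

Run:
```python
from h import *
P={n:r.get_image(n) for n in ['scene','side']}
S=lambda u,v:ray(P['scene'],(100+u/2.3,110+v/2.3)); D=lambda u,v:ray(P['side'],(140+u/2.6,110+v/2.6))
pts={'panNL':((165,270),(72,242)),'panNR':((242,374),(92,347)),'panFR':((442,262),(372,296)),'panFL':((355,180),(320,210)),
'hBack':((82,90),(82,86)),'hFront':((200,62),(207,85)),'footNL':((96,124),(97,137)),'footNR':((113,151),(93,153)),'footFR':((210,127),(203,153)),'footFL':((190,98),(203,134)),
'forkB_R_top':((110,97),(106,100)),}
for k,(a,b) in pts.items():
    X=tri([S(*a),D(*b)]); print(k,X.round(3), 'scene@h',[atz(P['scene'],(100+a[0]/2.3,110+a[1]/2.3),z)[:2].round(3).tolist() for z in ((.026,) if 'pan' in k else (.085,) if k[0]=='h' else (.006,))], [atz(P['side'],(140+b[0]/2.6,110+b[1]/2.6),z)[:2].round(3).tolist() for z in ((.026,) if 'pan' in k else (.085,) if k[0]=='h' else (.006,))])
for t,z in [('small_beaker',.029),('marker_blue',.007),('label_tape',.01)]:
    for n in P:
        e=r.search_frame(t,P[n])[0]['extent']; print(t,n,atz(P[n],((e[0]+e[2])/2,(e[1]+e[3])/2),z).round(3))
```

```text
panNL [0.403 0.027 0.031] scene@h [[0.406, 0.033]] [[0.401, 0.034]]
panNR [ 0.412 -0.13   0.017] scene@h [[0.41, -0.136]] [[0.411, -0.143]]
panFR [ 0.668 -0.12   0.026] scene@h [[0.668, -0.12]] [[0.668, -0.12]]
panFL [0.659 0.041 0.027] scene@h [[0.657, 0.041]] [[0.661, 0.045]]
hBack [0.429 0.3   0.084] scene@h [[0.43, 0.3]] [[0.428, 0.296]]
hFront [0.577 0.275 0.082] scene@h [[0.576, 0.272]] [[0.576, 0.268]]
footNL [0.444 0.324 0.004] scene@h [[0.445, 0.324]] [[0.441, 0.316]]
footNR [0.436 0.247 0.02 ] scene@h [[0.443, 0.265]] [[0.434, 0.272]]
footFR [0.564 0.236 0.01 ] scene@h [[0.566, 0.24]] [[0.565, 0.244]]
footFL [ 0.576  0.318 -0.004] scene@h [[0.57, 0.306]] [[0.574, 0.298]]
forkB_R_top [0.457 0.285 0.07 ] scene@h [[0.483, 0.365]] [[0.46, 0.431]]
small_beaker scene [0.705 0.197 0.029]
small_beaker side [0.697 0.186 0.029]
marker_blue scene [ 0.445 -0.331  0.007]
marker_blue side [ 0.454 -0.332  0.007]
label_tape scene [ 0.638 -0.302  0.01 ]
label_tape side [ 0.634 -0.308  0.01 ]
```

```bash
python3 -m pendant '[{"tx":3.6,"ty":-4.8},{"tx":3.6,"ty":-4.8},{"tx":3.6,"ty":-4.8},{"tx":3.6,"ty":-4.8},{"tx":3.6,"ty":-4.8},{"tx":3.6,"ty":-4.8},{"tx":3.6,"ty":-4.8},{"tx":3.6,"ty":-4.8},{"tx":3.6,"ty":-4.8},{"tx":3.6,"ty":-4.8},{"tx":3.6,"ty":-4.8},{"tx":3.6,"ty":-4.8}]'
python3 -m pendant '[{"tx":3.6,"ty":-4.8},{"tx":3.6,"ty":-4.8},{"tx":3.6,"ty":-4.8},{"tx":3.6,"ty":-4.8},{"wz":-0.186},{"wz":-0.186},{"wz":-0.186},{"wz":-0.186},{"wz":-0.186},{"wz":-0.186},{"wz":-0.186},{"wz":-0.186}]'
python3 -m pendant '[{"wz":-0.186},{"wz":-0.186},{"wz":-0.186},{"wz":-0.186},{"wz":-0.186},{"wz":-0.186},{"wz":-0.12},{}]'
python3 - <<'E'
from h import *
s=r.state();p=r.get_image('wrist'); print(s['ee_pos'],q2R(s['ee_rot']).round(3).tolist(),s['joint_positions'])
cv2.imwrite('pics/w1.png',p['img'][:,:,::-1])
np.save('s1.npy',dict(s),allow_pickle=True)
for t in ['rake','rest','rake_grip']: print(t,r.search_frame(t,p)[:2])
for X in ([.523,.284,.093],[.429,.3,.093],[.577,.275,.093]): print(proj(p,X,s))
E
```

```text
[ 0.15455491 -0.60557666  0.23132661] [[0.969, 0.247, 0.0], [0.247, -0.969, -0.0], [0.0, 0.0, -1.0]] [-1.33996150e+00  4.23090609e-01  1.62989574e+00  2.02412761e-05
  1.08859670e+00 -1.89720434e-02]
rake []
rest []
rake_grip []
[8862.32657792 6438.44965015]
[4148.54810796 2481.76882579]
[14629.59975614 11848.39688869]$[0]: bad value
$[0]: bad value
$[0]: bad value
```

View pics/w1.png

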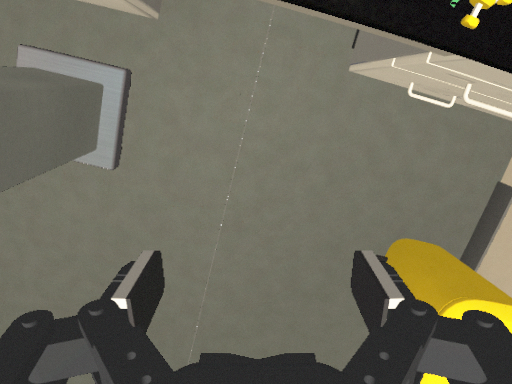

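The arm has not moved: the picture shows only the floor and the open fingers, and all three calls were refused. Each row probably needs every key.

```bash
python3 -m pendant '[{"wx":0,"wy":0,"wz":0,"tx":3.6,"ty":-4.8,"tz":0,"fingers":1}]'
```

```text
clock: 2.22
ee_pos: [0.1772, -0.5524, 0.2314]
ee_rot: [0.001, 0.992, 0.123, 0.0]
force: [0.8, 0.6, -0.5]
width: 1.001
gripper_force: 0.0
```

```bash
python3 -m pendant '[{"wx":0,"wy":0,"wz":0,"tx":3.6,"ty":-4.8,"tz":0,"fingers":1},{"wx":0,"wy":0,"wz":0,"tx":3.6,"ty":-4.8,"tz":0,"fingers":1},{"wx":0,"wy":0,"wz":0,"tx":3.6,"ty":-4.8,"tz":0,"fingers":1},{"wx":0,"wy":0,"wz":0,"tx":3.6,"ty":-4.8,"tz":0,"fingers":1},{"wx":0,"wy":0,"wz":0,"tx":3.6,"ty":-4.8,"tz":0,"fingers":1},{"wx":0,"wy":0,"wz":0,"tx":3.6,"ty":-4.8,"tz":0,"fingers":1},{"wx":0,"wy":0,"wz":0,"tx":3.6,"ty":-4.8,"tz":0,"fingers":1},{"wx":0,"wy":0,"wz":0,"tx":3.6,"ty":-4.8,"tz":0,"fingers":1},{"wx":0,"wy":0,"wz":0,"tx":3.6,"ty":-4.8,"tz":0,"fingers":1},{"wx":0,"wy":0,"wz":0,"tx":3.6,"ty":-4.8,"tz":0,"fingers":1},{"wx":0,"wy":0,"wz":0,"tx":3.6,"ty":-4.8,"tz":0,"fingers":1},{"wx":0,"wy":0,"wz":0,"tx":3.6,"ty":-4.8,"tz":0,"fingers":1}]'
python3 -m pendant '[{"wx":0,"wy":0,"wz":0,"tx":3.6,"ty":-4.8,"tz":0,"fingers":1},{"wx":0,"wy":0,"wz":0,"tx":3.6,"ty":-4.8,"tz":0,"fingers":1},{"wx":0,"wy":0,"wz":0,"tx":3.6,"ty":-4.8,"tz":0,"fingers":1},{"wx":0,"wy":0,"wz":-0.186,"tx":0,"ty":0,"tz":0,"fingers":1},{"wx":0,"wy":0,"wz":-0.186,"tx":0,"ty":0,"tz":0,"fingers":1},{"wx":0,"wy":0,"wz":-0.186,"tx":0,"ty":0,"tz":0,"fingers":1},{"wx":0,"wy":0,"wz":-0.186,"tx":0,"ty":0,"tz":0,"fingers":1},{"wx":0,"wy":0,"wz":-0.186,"tx":0,"ty":0,"tz":0,"fingers":1},{"wx":0,"wy":0,"wz":-0.186,"tx":0,"ty":0,"tz":0,"fingers":1},{"wx":0,"wy":0,"wz":-0.186,"tx":0,"ty":0,"tz":0,"fingers":1},{"wx":0,"wy":0,"wz":-0.186,"tx":0,"ty":0,"tz":0,"fingers":1},{"wx":0,"wy":0,"wz":-0.186,"tx":0,"ty":0,"tz":0,"fingers":1}]'
python3 -m pendant '[{"wx":0,"wy":0,"wz":-0.186,"tx":0,"ty":0,"tz":0,"fingers":1},{"wx":0,"wy":0,"wz":-0.186,"tx":0,"ty":0,"tz":0,"fingers":1},{"wx":0,"wy":0,"wz":-0.186,"tx":0,"ty":0,"tz":0,"fingers":1},{"wx":0,"wy":0,"wz":-0.186,"tx":0,"ty":0,"tz":0,"fingers":1},{"wx":0,"wy":0,"wz":-0.186,"tx":0,"ty":0,"tz":0,"fingers":1},{"wx":0,"wy":0,"wz":-0.12,"tx":0,"ty":0,"tz":0,"fingers":1},{"wx":0,"wy":0,"wz":0,"tx":0,"ty":0,"tz":0,"fingers":1}]'
python3 - <<'E'
from h import *
s=r.state();p=r.get_image('wrist'); print(s['clock'],s['ee_pos'],q2R(s['ee_rot']).round(3).tolist(),s['joint_positions'])
cv2.imwrite('pics/w2.png',p['img'][:,:,::-1])
for X in ([.523,.284,.093],[.429,.3,.093],[.577,.275,.093]): print(proj(p,X,s))
E
```

```text
clock: 3.72
ee_pos: [0.4544, 0.1169, 0.2317]
ee_rot: [0.0, 0.992, 0.125, 0.001]
force: [1.2, -0.4, -0.8]
width: 1.003
gripper_force: 0.0
clock: 5.22
ee_pos: [0.5228, 0.281, 0.2313]
ee_rot: [0.0, 0.569, 0.822, 0.0]
force: [0.3, 0.7, 0.3]
width: 0.996
gripper_force: 0.0
clock: 6.1
ee_pos: [0.5228, 0.281, 0.2313]
ee_rot: [0.0, 0.084, 0.996, 0.0]
force: [-0.8, 0.3, 0.1]
width: 0.996
gripper_force: 0.0
6.1 [0.52279826 0.28097125 0.2313412 ] [[-0.986, 0.168, 0.0], [0.168, 0.986, 0.0], [-0.0, 0.0, -1.0]] [ 4.73091880e-01  3.77213264e-01  1.70154773e+00  8.50602791e-06
  1.06279168e+00 -9.28770628e-01]
[260.95115158 175.12633041]
[261.31307438  60.60771879]
[260.95254138 231.5400733 ]
```

View pics/w2.png

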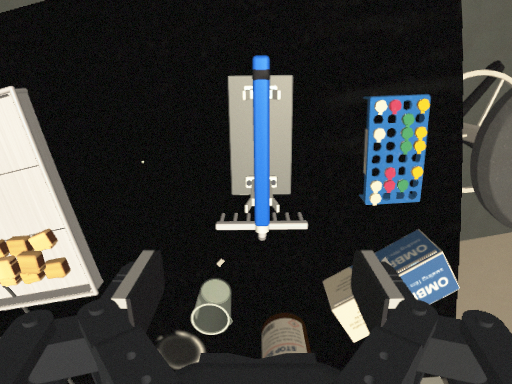

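The wrist picture shows the handle vertical at u≈261, v 58–228. That agrees with the projection of the measured points, so I descend and grip.

```bash
python3 -m pendant '[{"wx":0,"wy":0,"wz":0,"tx":0,"ty":0.3,"tz":5.5,"fingers":1},{"wx":0,"wy":0,"wz":0,"tx":0,"ty":0,"tz":5.5,"fingers":1},{"wx":0,"wy":0,"wz":0,"tx":0,"ty":0,"tz":3.5,"fingers":1},{"wx":0,"wy":0,"wz":0,"tx":0,"ty":0,"tz":2,"fingers":1},{"wx":0,"wy":0,"wz":0,"tx":0,"ty":0,"tz":0,"fingers":1},{"wx":0,"wy":0,"wz":0,"tx":0,"ty":0,"tz":0,"fingers":-1},{"wx":0,"wy":0,"wz":0,"tx":0,"ty":0,"tz":0,"fingers":-1},{"wx":0,"wy":0,"wz":0,"tx":0,"ty":0,"tz":0,"fingers":-1},{"wx":0,"wy":0,"wz":0,"tx":0,"ty":0,"tz":0,"fingers":-1},{"wx":0,"wy":0,"wz":0,"tx":0,"ty":0,"tz":0,"fingers":-1}]'
```

```text
clock: 7.4
ee_pos: [0.5236, 0.2841, 0.0671]
ee_rot: [0.0, 0.084, 0.996, 0.0]
force: [-1.0, -0.7, 5.9]
width: 0.15
gripper_force: 58.7
```

```bash
python3 -m pendant '[{"wx":0,"wy":0,"wz":0,"tx":0,"ty":0,"tz":-2,"fingers":-1},{"wx":0,"wy":0,"wz":0,"tx":0,"ty":0,"tz":-3.5,"fingers":-1},{"wx":0,"wy":0,"wz":0,"tx":0,"ty":0,"tz":-3.8,"fingers":-1},{"wx":0,"wy":0,"wz":-0.1135,"tx":0,"ty":0,"tz":0,"fingers":-1},{"wx":0,"wy":0,"wz":-0.1135,"tx":0,"ty":0,"tz":0,"fingers":-1},{"wx":0,"wy":0,"wz":0,"tx":0.55,"ty":-5.2,"tz":0,"fingers":-1},{"wx":0,"wy":0,"wz":0,"tx":0.55,"ty":-5.2,"tz":0,"fingers":-1},{"wx":0,"wy":0,"wz":0,"tx":0.55,"ty":-5.2,"tz":0,"fingers":-1},{"wx":0,"wy":0,"wz":0,"tx":0.55,"ty":-5.2,"tz":0,"fingers":-1},{"wx":0,"wy":0,"wz":0,"tx":0.55,"ty":-5.2,"tz":0,"fingers":-1},{"wx":0,"wy":0,"wz":0,"tx":0,"ty":0,"tz":0,"fingers":-1},{"wx":0,"wy":0,"wz":0,"tx":0,"ty":0,"tz":0,"fingers":-1}]'
python3 - <<'E'
from h import *
s=r.state();p=r.get_image('wrist'); print(s['clock'],s['ee_pos'],q2R(s['ee_rot']).round(3).tolist())
im=p['img'][:,:,::-1].copy()
c,sn=np.cos(.058),np.sin(.058)
W=lambda x,y,z:(.535+c*x-sn*y,-.046+sn*x+c*y,z)
for a,b in [((-.128,-.083,.026),(.128,-.083,.026)),((.128,-.083,.026),(.128,.083,.026)),((.128,.083,.026),(-.128,.083,.026)),((.042,-.08,.003),(.042,.08,.003)),((-.042,-.08,.003),(-.042,.08,.003))]:
    cv2.line(im,*[tuple(int(v) for v in proj(p,W(*q),s)) for q in (a,b)],(0,0,255),1)
cv2.imwrite('pics/w3.png',cv2.resize(im,None,fx=1.5,fy=1.5,interpolation=2))
E
```

```text
clock: 8.9
ee_pos: [0.5115, 0.0227, 0.1601]
ee_rot: [0.0, -0.029, 1.0, 0.0]
force: [-0.9, 1.0, -1.1]
width: 0.151
gripper_force: 59.1
8.9 [0.51148986 0.02274076 0.16010216] [[-0.998, -0.058, 0.001], [-0.058, 0.998, 0.0], [-0.001, 0.0, -1.0]]
```

View pics/w3.png

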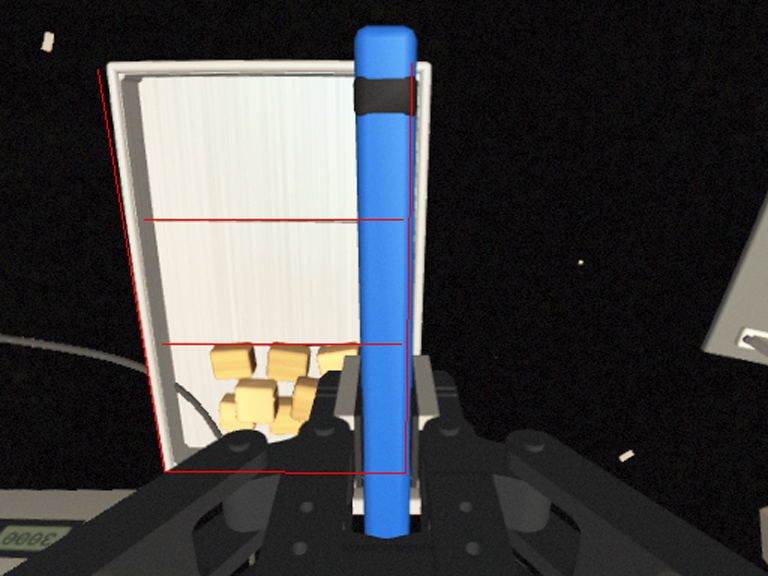

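The wrist picture shows the near row at (233,360), (288,360) and (338,357), and the upper chips at (256,400) and (305,400). The lower far row is partly hidden. The pan's near end sits 6–8 mm more to +y than my model, so I refit and convert.

Run:
```python
from h import *
s=r.state();p=r.get_image('wrist')
f=lambda u,v,z:atz(p,(u/1.5,v/1.5),z,s)[:2]
NL=f(430,64,.026);NR=f(108,66,.026);FR=f(164,471,.026)
print(NL,NR,FR,'yaw',np.arctan2(*(FR-NR)[::-1]),np.arctan2((NL-NR)[0],-(NL-NR)[1])+np.pi, 'lens',np.linalg.norm(FR-NR),np.linalg.norm(NL-NR))
C=(NL+FR)/2; a=np.arctan2(*(FR-NR)[::-1]); print('centre',C,a)
Rm=np.array([[np.cos(a),np.sin(a)],[-np.sin(a),np.cos(a)]])
g=lambda u,v,z:((Rm@(f(u,v,z)-C))*1000).round()
for n,u,v,z in [('n1L',211,347,.018),('n1R farR',255,378,.018),('n2R far',308,380,.018),('n2 L',268,346,.018),('n3 L',318,347,.018),('topA farL',237,422,.033),('topA nearR',275,381,.033),('topB nearL',297,380,.033),('topB farL',292,416,.033),('far1 farL',222,430,.018),('far2 far',280,433,.018),('line',250,344,.003),('line2',250,219,.003)]: print(n,g(u,v,z))
```

```text
[0.40152401 0.03943973] [ 0.41021678 -0.13049438] [ 0.66737901 -0.12072838] yaw 0.037957785519811424 0.0511091838930553 lens 0.2573475987616644 0.17015630203345697
centre [ 0.53445151 -0.04064432] 0.037957785519811424
n1L [ 38. -46.]
n1R farR [ 60. -19.]
n2R far [60. 16.]
n2 L [36. -9.]
n3 L [36. 23.]
topA farL [ 83. -28.]
topA nearR [53. -2.]
topB nearL [52. 12.]
topB farL [78.  7.]
far1 farL [100. -44.]
far2 far [101.  -5.]
line [ 43. -25.]
line2 [-42. -19.]
```

```bash
python3 -m pendant '[{"wx":0,"wy":0,"wz":0.015,"tx":0,"ty":0,"tz":0,"fingers":-1},{"wx":0,"wy":0,"wz":0,"tx":-2.25,"ty":-3.13,"tz":0,"fingers":-1},{"wx":0,"wy":0,"wz":0,"tx":-2.25,"ty":-3.13,"tz":0,"fingers":-1},{"wx":0,"wy":0,"wz":0,"tx":0,"ty":0,"tz":3,"fingers":-1},{"wx":0,"wy":0,"wz":0,"tx":0,"ty":0,"tz":2,"fingers":-1},{"wx":0,"wy":0,"wz":0,"tx":0,"ty":0,"tz":0,"fingers":-1},{"wx":0,"wy":0,"wz":0,"tx":0,"ty":0,"tz":0,"fingers":-1}]'
python3 - <<'E'
from h import *
s=r.state();p=r.get_image('side');q=r.get_image('wrist');print(s['ee_pos'],s['clock'])
x,y=map(int,proj(p,(.60,-.04,.03)));a=p['img'][y-50:y+40,x-100:x+60,::-1]
a=cv2.resize(a,None,fx=4,fy=4,interpolation=2)
b=cv2.resize(q['img'][130:384,100:400,::-1],None,fx=.8,fy=.8)
cv2.imwrite('pics/c4.png',np.vstack([a,np.pad(b,((0,0),(0,640-b.shape[1]),(0,0)))]))
# handle back end check
print('back end from TCP along tool x', [ (q2R(s['ee_rot']).T@(atz(q,(257,v),s['ee_pos'][2]+.026,s)-s['ee_pos']))[:2].round(3) for v in (17,)])
E
```

```text
clock: 9.88
ee_pos: [0.5595, -0.0373, 0.1099]
ee_rot: [0.0, -0.022, 1.0, -0.0]
force: [-0.2, 0.1, -1.1]
width: 0.144
gripper_force: 59.2
[ 0.55945803 -0.03725372  0.10988729] 9.875
back end from TCP along tool x [array([ 0.1, -0. ])]
```

View pics/c4.png

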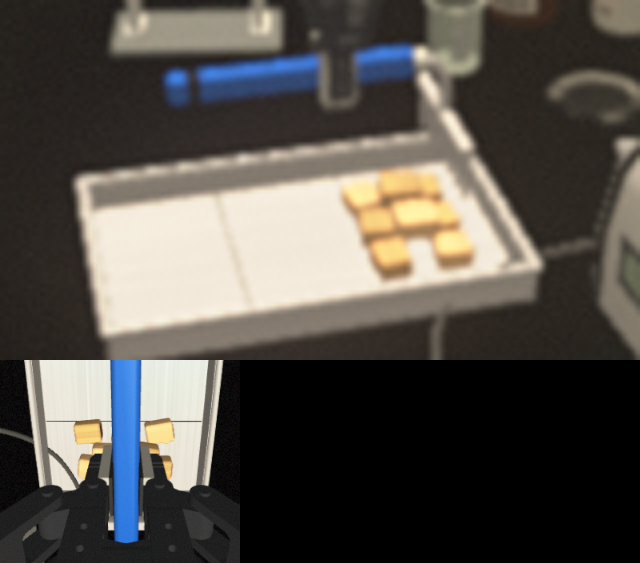

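The side view shows the rake level, its head bar running from (430,75) to (470,150) above the far edge of the heap. The two upper chips are at (400,183) and (418,213), so the head is in place to go down and scrape the top layer.

```bash
python3 -m pendant '[{"wx":0,"wy":0,"wz":0,"tx":0,"ty":0,"tz":1.5,"fingers":-1},{"wx":0,"wy":0,"wz":0,"tx":0,"ty":0,"tz":1.5,"fingers":-1},{"wx":0,"wy":0,"wz":0,"tx":0,"ty":0,"tz":0,"fingers":-1},{"wx":0,"wy":0,"wz":0,"tx":1,"ty":0,"tz":0,"fingers":-1},{"wx":0,"wy":0,"wz":0,"tx":1,"ty":0,"tz":0,"fingers":-1},{"wx":0,"wy":0,"wz":0,"tx":1,"ty":0,"tz":0,"fingers":-1},{"wx":0,"wy":0,"wz":0,"tx":1,"ty":0,"tz":0,"fingers":-1},{"wx":0,"wy":0,"wz":0,"tx":0,"ty":0,"tz":0,"fingers":-1}]'
python3 - <<'E'
from h import *
s=r.state();p=r.get_image('side');q=r.get_image('scene');print(s['ee_pos'],s['clock'],s['force'])
def crop(p):
    x,y=map(int,proj(p,(.56,-.04,.03)));return cv2.resize(p['img'][y-42:y+38,x-90:x+70,::-1],None,fx=4,fy=4,interpolation=2)[:298]
cv2.imwrite('pics/c5.png',np.vstack([crop(p),crop(q)]))
E
```

```text
clock: 10.98
ee_pos: [0.518, -0.0396, 0.0795]
ee_rot: [-0.0, -0.022, 1.0, 0.0]
force: [0.8, -0.8, -1.3]
width: 0.151
gripper_force: 59.2
[ 0.51799716 -0.03956156  0.07946483] 10.975 [ 0.83719829 -0.82095261 -1.32897559]
```

View pics/c5.png

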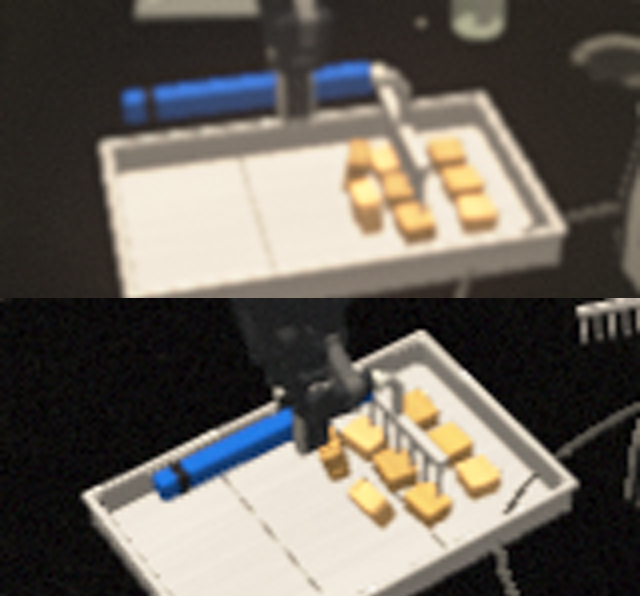

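The side view (358,165 and 367,205) shows both upper chips tipped over the front edge of the near row. Far row and near row lie undisturbed. I keep pulling at this height so the tines push the leaning chips flat.

```bash
python3 -m pendant '[{"wx":0,"wy":0,"wz":0,"tx":1,"ty":0,"tz":0,"fingers":-1},{"wx":0,"wy":0,"wz":0,"tx":1,"ty":0,"tz":0,"fingers":-1},{"wx":0,"wy":0,"wz":0,"tx":1.2,"ty":0,"tz":0,"fingers":-1},{"wx":0,"wy":0,"wz":0,"tx":0,"ty":0,"tz":0,"fingers":-1}]'
python3 - <<'E'
from h import *
s=r.state();p=r.get_image('side');q=r.get_image('scene');print(s['ee_pos'],s['clock'],s['force'])
def crop(p):
    x,y=map(int,proj(p,(.56,-.04,.03)));return cv2.resize(p['img'][y-42:y+38,x-90:x+70,::-1],None,fx=4,fy=4,interpolation=2)[:298]
cv2.imwrite('pics/c6.png',np.vstack([crop(p),crop(q)]))
E
```

```text
clock: 11.58
ee_pos: [0.4855, -0.0409, 0.0792]
ee_rot: [-0.001, -0.022, 1.0, 0.0]
force: [0.3, 0.4, -0.8]
width: 0.152
gripper_force: 59.2
[ 0.48554204 -0.0409425   0.07920035] 11.575 [ 0.33632129  0.43517038 -0.81291809]
```

View pics/c6.png

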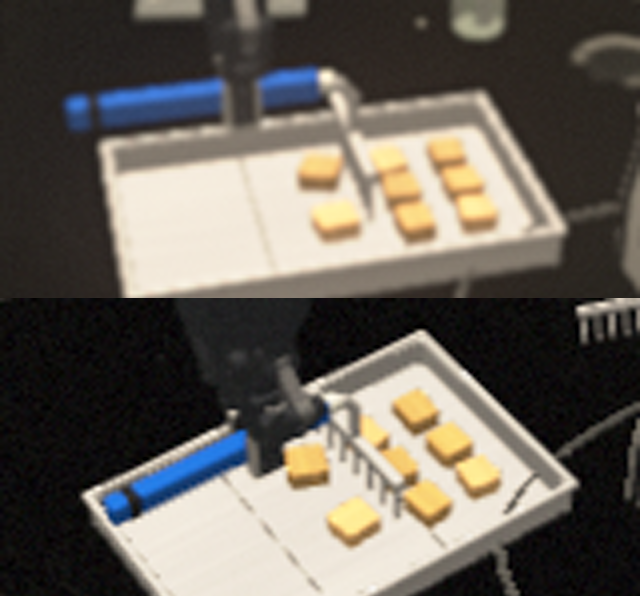

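Both upper chips now lie flat in the middle third, at (320,170) and (335,218) in the side view. The tines stand in the clear strip behind them, so I lower and pull the pair to the near third.

```bash
python3 -m pendant '[{"wx":0,"wy":0,"wz":0,"tx":0,"ty":0,"tz":0.8,"fingers":-1},{"wx":0,"wy":0,"wz":0,"tx":0,"ty":0,"tz":0.8,"fingers":-1},{"wx":0,"wy":0,"wz":0,"tx":1,"ty":0,"tz":0,"fingers":-1},{"wx":0,"wy":0,"wz":0,"tx":1.1,"ty":0,"tz":0,"fingers":-1},{"wx":0,"wy":0,"wz":0,"tx":1.1,"ty":0,"tz":0,"fingers":-1},{"wx":0,"wy":0,"wz":0,"tx":1.1,"ty":0,"tz":0,"fingers":-1},{"wx":0,"wy":0,"wz":0,"tx":1.1,"ty":0,"tz":0,"fingers":-1},{"wx":0,"wy":0,"wz":0,"tx":1.1,"ty":0,"tz":0,"fingers":-1},{"wx":0,"wy":0,"wz":0,"tx":1.1,"ty":0,"tz":0,"fingers":-1},{"wx":0,"wy":0,"wz":0,"tx":1.0,"ty":0,"tz":0,"fingers":-1},{"wx":0,"wy":0,"wz":0,"tx":0,"ty":0,"tz":0,"fingers":-1}]'
python3 -m pendant '[{"wx":0,"wy":0,"wz":0,"tx":-0.4,"ty":0,"tz":0,"fingers":-1},{"wx":0,"wy":0,"wz":0,"tx":0,"ty":0,"tz":-2.5,"fingers":-1},{"wx":0,"wy":0,"wz":0,"tx":0,"ty":0,"tz":-2.5,"fingers":-1},{"wx":0,"wy":0,"wz":0,"tx":-4.3,"ty":0,"tz":0,"fingers":-1},{"wx":0,"wy":0,"wz":0,"tx":-4.3,"ty":0,"tz":0,"fingers":-1},{"wx":0,"wy":0,"wz":0,"tx":-4.2,"ty":0,"tz":0,"fingers":-1},{"wx":0,"wy":0,"wz":0,"tx":0,"ty":0,"tz":0,"fingers":-1},{"wx":0,"wy":0,"wz":0,"tx":0,"ty":0,"tz":0,"fingers":-1}]'
python3 - <<'E'
from h import *
s=r.state();p=r.get_image('side');q=r.get_image('scene');print(s['ee_pos'],s['clock'],s['force'])
T=s['ee_pos'];tip=T[2]-.057
def crop(p):
    im=p['img'][:,:,::-1].copy()
    x,y=map(int,proj(p,(.56,-.04,.03)));im=cv2.resize(im[y-42:y+38,x-90:x+70],None,fx=4,fy=4,interpolation=2)
    c,sn=np.cos(.043),np.sin(.043)
    def L(a,b,col): cv2.line(im,*[tuple(int(v) for v in (proj(p,X)-[x-90,y-42])*4) for X in (a,b)],col,1)
    W=lambda X,Y,Z:(.534+c*X-sn*Y,-.041+sn*X+c*Y,Z)
    L(W(.037,-.05,.018),W(.037,.05,.018),(0,0,255));L(W(.060,-.05,.018),W(.060,.05,.018),(0,0,255))
    L(W(.079,-.05,.018),W(.079,.05,.018),(0,0,255))
    h=np.array([T[0]+c*.075,T[1]+sn*.075]);n=np.array([-sn,c])*.05
    L((*(h-n),tip),(*(h+n),tip),(0,255,0));L((*(h-n),tip+.039),(*(h+n),tip+.039),(0,255,0))
    return im[:298]
cv2.imwrite('pics/c7.png',np.vstack([crop(p),crop(q)]))
E
```

```text
clock: 13.05
ee_pos: [0.4, -0.0447, 0.0633]
ee_rot: [-0.001, -0.022, 1.0, 0.0]
force: [-0.0, 0.4, -1.8]
width: 0.15
gripper_force: 59.2
clock: 14.05
ee_pos: [0.5323, -0.0388, 0.1128]
ee_rot: [-0.001, -0.022, 1.0, 0.0]
force: [0.6, -0.0, -2.3]
width: 0.151
gripper_force: 59.2
[ 0.53231151 -0.03877605  0.11282798] 14.05 [ 0.64647927 -0.03020424 -2.32719805]
```

View pics/c7.png

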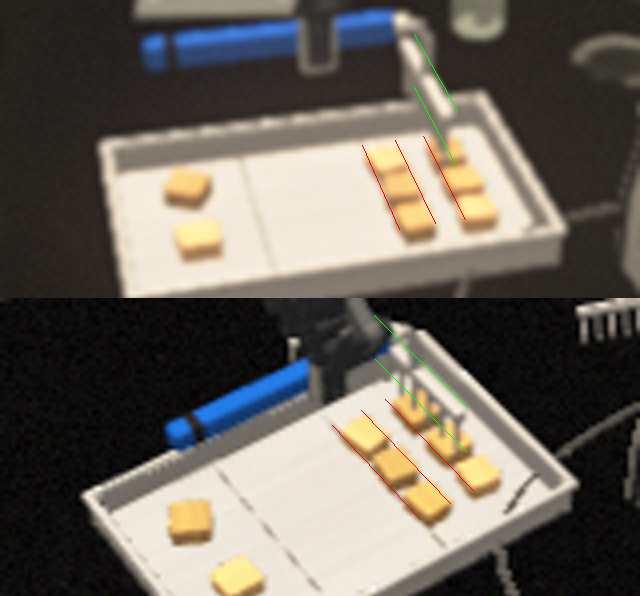

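The pair lies in the near third, at (188,187) and (198,238) in the side view. The near and far rows match the red model lines. The rake's true head is about 5 mm short of the drawn green line, which puts the tines in the middle of the 60–79 mm gap, so I go down there and pull the near row to the middle.

```bash
python3 -m pendant '[{"wx":0,"wy":0,"wz":0,"tx":0,"ty":0,"tz":2,"fingers":-1},{"wx":0,"wy":0,"wz":0,"tx":0,"ty":0,"tz":1.2,"fingers":-1},{"wx":0,"wy":0,"wz":0,"tx":0,"ty":0,"tz":1,"fingers":-1},{"wx":0,"wy":0,"wz":0,"tx":0,"ty":0,"tz":0,"fingers":-1}]'
```

```text
clock: 14.65
ee_pos: [0.5323, -0.0389, 0.0707]
ee_rot: [-0.001, -0.022, 1.0, 0.0]
force: [-0.2, -0.4, -1.3]
width: 0.154
gripper_force: 59.2
```

```bash
python3 -m pendant '[{"wx":0,"wy":0,"wz":0,"tx":0,"ty":0,"tz":0.8,"fingers":-1},{"wx":0,"wy":0,"wz":0,"tx":0.9,"ty":0,"tz":0,"fingers":-1},{"wx":0,"wy":0,"wz":0,"tx":0.9,"ty":0,"tz":0,"fingers":-1},{"wx":0,"wy":0,"wz":0,"tx":0.9,"ty":0,"tz":0,"fingers":-1},{"wx":0,"wy":0,"wz":0,"tx":0.9,"ty":0,"tz":0,"fingers":-1},{"wx":0,"wy":0,"wz":0,"tx":0.9,"ty":0,"tz":0,"fingers":-1},{"wx":0,"wy":0,"wz":0,"tx":0.9,"ty":0,"tz":0,"fingers":-1},{"wx":0,"wy":0,"wz":0,"tx":0,"ty":0,"tz":0,"fingers":-1},{"wx":0,"wy":0,"wz":0,"tx":-0.4,"ty":0,"tz":0,"fingers":-1},{"wx":0,"wy":0,"wz":0,"tx":0,"ty":0,"tz":-5,"fingers":-1},{"wx":0,"wy":0,"wz":0,"tx":0,"ty":0,"tz":-4.8,"fingers":-1},{"wx":0,"wy":0,"wz":0,"tx":0,"ty":0,"tz":0,"fingers":-1}]'
python3 - <<'E'
from h import *
s=r.state();p=r.get_image('side');q=r.get_image('scene');print(s['ee_pos'],s['clock'],s['force'])
def crop(p):
    im=p['img'][:,:,::-1].copy()
    x,y=map(int,proj(p,(.56,-.04,.03)));im=cv2.resize(im[y-42:y+38,x-90:x+70],None,fx=4,fy=4,interpolation=2)
    return im[:298]
cv2.imwrite('pics/c8.png',np.vstack([crop(p),crop(q)]))
E
```

```text
clock: 16.15
ee_pos: [0.4863, -0.0414, 0.1647]
ee_rot: [0.004, -0.022, 1.0, -0.001]
force: [0.5, 0.9, -2.1]
width: 0.153
gripper_force: 59.3
[ 0.4862821  -0.04141353  0.16472904] 16.15 [ 0.49120021  0.93404714 -2.08165006]
```

View pics/c8.png

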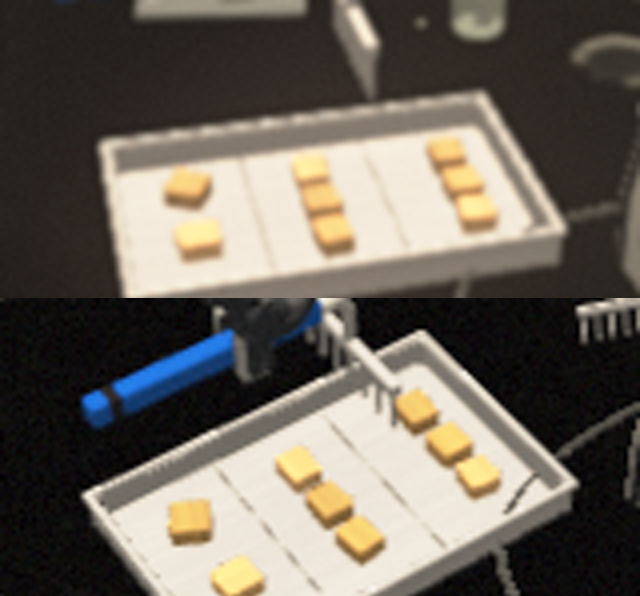

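All eight chips lie flat, two in the near third, three in the middle and three in the far. Now the rake goes back to the rest.

```bash
python3 -m pendant '[{"wx":0,"wy":0,"wz":0,"tx":-0.85,"ty":5.4,"tz":0,"fingers":-1},{"wx":0,"wy":0,"wz":0,"tx":-0.85,"ty":5.4,"tz":0,"fingers":-1},{"wx":0,"wy":0,"wz":0,"tx":-0.85,"ty":5.4,"tz":0,"fingers":-1},{"wx":0,"wy":0,"wz":0,"tx":-0.85,"ty":5.4,"tz":0,"fingers":-1},{"wx":0,"wy":0,"wz":0,"tx":-0.85,"ty":5.4,"tz":0,"fingers":-1},{"wx":0,"wy":0,"wz":0,"tx":-0.85,"ty":5.4,"tz":0,"fingers":-1},{"wx":0,"wy":0,"wz":0.106,"tx":0,"ty":0,"tz":0,"fingers":-1},{"wx":0,"wy":0,"wz":0.106,"tx":0,"ty":0,"tz":0,"fingers":-1},{"wx":0,"wy":0,"wz":0,"tx":0,"ty":0,"tz":0,"fingers":-1},{"wx":0,"wy":0,"wz":0,"tx":0,"ty":0,"tz":0,"fingers":-1}]'
python3 - <<'E'
from h import *
s=r.state();p=r.get_image('wrist');A=q2R(s['ee_rot']);A0=q2R([0,.084,.996,0]/np.linalg.norm([.084,.996]))
A0=np.array([[-0.986,.168,0],[.168,.986,0],[0,0,-1]])
print(s['clock'],A.round(4).tolist(),'delta tool cm',A.T@(np.array([.5236,.2841,.0671])-s['ee_pos'])*100,'rot',R.from_matrix(A.T@A0).as_rotvec())
hsv=cv2.cvtColor(p['img'],cv2.COLOR_RGB2HSV);m=((hsv[:,:,0]>100)&(hsv[:,:,0]<120)&(hsv[:,:,1]>150)&(hsv[:,:,2]>80)).astype(np.uint8)
n,l,st,c=cv2.connectedComponentsWithStats(m)
m=cv2.morphologyEx(m,cv2.MORPH_CLOSE,np.ones((29,3)))
for v in (25,50,100,150,200,230):
    x=[u for u in np.where(m[v])[0] if 200<u<310]; print(v,x[0] if x else None,x[-1] if x else None)
col=np.where(m[:,257])[0];print('col',col[0],col[-1],'pred back end 100/95',[proj(p,s['ee_pos']+A@np.array([d,0,-.027]),s) for d in (.095,.1)])
E
```

```text
clock: 17.5
ee_pos: [0.5192, 0.2844, 0.1602]
ee_rot: [-0.001, 0.083, 0.997, -0.001]
force: [-0.2, -0.3, -1.8]
width: 0.151
gripper_force: 59.4
17.5 [[-0.9862, 0.1653, -0.0017], [0.1653, 0.9862, -0.0009], [0.0015, -0.0011, -1.0]] delta tool cm [-0.4541846   0.05354499  9.30548022] rot [-0.00114819 -0.00154533  0.00272615]
25 236 277
50 236 277
100 238 275
150 239 275
200 240 274
230 240 275
col 17 358 pred back end 100/95 [array([258.19441734,  32.15006141]), array([258.20838051,  15.50452694])]
```

```bash
python3 -m pendant '[{"wx":0,"wy":0,"wz":0.0027,"tx":-0.45,"ty":0.05,"tz":0,"fingers":-1},{"wx":0,"wy":0,"wz":0,"tx":0,"ty":0,"tz":4,"fingers":-1},{"wx":0,"wy":0,"wz":0,"tx":0,"ty":0,"tz":2,"fingers":-1},{"wx":0,"wy":0,"wz":0,"tx":0,"ty":0,"tz":1.2,"fingers":-1},{"wx":0,"wy":0,"wz":0,"tx":0,"ty":0,"tz":1,"fingers":-1},{"wx":0,"wy":0,"wz":0,"tx":0,"ty":0,"tz":1.05,"fingers":-1},{"wx":0,"wy":0,"wz":0,"tx":0,"ty":0,"tz":0,"fingers":-1},{"wx":0,"wy":0,"wz":0,"tx":0,"ty":0,"tz":0,"fingers":-1}]'
```

```text
clock: 18.55
ee_pos: [0.5245, 0.2847, 0.0692]
ee_rot: [0.0, 0.085, 0.996, 0.0]
force: [-0.5, 0.6, -0.8]
width: 0.15
gripper_force: 59.4
```

```bash
python3 -m pendant '[{"wx":0,"wy":0,"wz":0,"tx":0,"ty":0,"tz":0.2,"fingers":-1},{"wx":0,"wy":0,"wz":0,"tx":0,"ty":0,"tz":0,"fingers":-1}]'
```

```text
clock: 18.8
ee_pos: [0.5244, 0.2847, 0.0672]
ee_rot: [0.0, 0.085, 0.996, 0.0]
force: [1.0, 0.5, 0.0]
width: 0.151
gripper_force: 59.6
```

```bash
python3 -m pendant '[{"wx":0,"wy":0,"wz":0,"tx":0,"ty":0,"tz":0,"fingers":-0.4},{"wx":0,"wy":0,"wz":0,"tx":0,"ty":0,"tz":0,"fingers":0.2},{"wx":0,"wy":0,"wz":0,"tx":0,"ty":0,"tz":0,"fingers":1},{"wx":0,"wy":0,"wz":0,"tx":0,"ty":0,"tz":0,"fingers":1},{"wx":0,"wy":0,"wz":0,"tx":0,"ty":0,"tz":0,"fingers":1},{"wx":0,"wy":0,"wz":0,"tx":0,"ty":0,"tz":-2,"fingers":1},{"wx":0,"wy":0,"wz":0,"tx":0,"ty":0,"tz":-4,"fingers":1},{"wx":0,"wy":0,"wz":0,"tx":0,"ty":0,"tz":-5,"fingers":1},{"wx":0,"wy":0,"wz":0,"tx":0,"ty":0,"tz":-5.5,"fingers":1},{"wx":0,"wy":0,"wz":0,"tx":0,"ty":0,"tz":0,"fingers":1},{"wx":0,"wy":0,"wz":0,"tx":0,"ty":0,"tz":0,"fingers":1}]'
python3 - <<'E'
from h import *
s=r.state();p=r.get_image('wrist');A=q2R(s['ee_rot']);print(s['ee_pos'])
P0=cv2.imread('pics/w2.png')
for im,lab in ((P0[:,:,::-1].copy(),'before'),(p['img'],'now')):
    hsv=cv2.cvtColor(im,cv2.COLOR_RGB2HSV);m=((hsv[:,:,0]>100)&(hsv[:,:,0]<120)&(hsv[:,:,1]>150)&(hsv[:,:,2]>80)).astype(np.uint8)
    m[:,:235]=0;m[:,290:]=0
    ys,xs=np.where(m);print(lab,ys.min(),ys.max(),[(v,np.where(m[v])[0][[0,-1]].tolist()) for v in (65,110,160,215) if m[v].any()])
    w=im.astype(int); b=[(v,np.where((w[v,190:330].min(1)>110))[0]+190) for v in range(215,245,3)]
    print([(v,x[0],x[-1]) for v,x in b if len(x)])
print(proj(p,[.429,.3,.093],s))
E
```

```text
clock: 20.18
ee_pos: [0.5239, 0.2844, 0.2326]
ee_rot: [0.0, 0.085, 0.996, 0.0]
force: [-0.4, 0.2, -0.2]
width: 0.998
gripper_force: 0.0
[0.52393157 0.28442848 0.23259755]
before 55 225 [(65, [252, 269]), (110, [254, 268]), (160, [254, 268]), (215, [254, 269])]
[(215, np.int64(222), np.int64(300)), (218, np.int64(222), np.int64(301)), (221, np.int64(221), np.int64(305)), (224, np.int64(216), np.int64(307)), (227, np.int64(216), np.int64(307)), (230, np.int64(256), np.int64(268)), (233, np.int64(258), np.int64(265)), (236, np.int64(259), np.int64(265)), (239, np.int64(260), np.int64(264))]
now 55 224 [(65, [249, 265]), (110, [250, 264]), (160, [250, 264]), (215, [250, 265])]
[(215, np.int64(219), np.int64(296)), (218, np.int64(218), np.int64(297)), (221, np.int64(214), np.int64(301)), (224, np.int64(212), np.int64(303)), (227, np.int64(212), np.int64(303)), (230, np.int64(252), np.int64(264)), (233, np.int64(254), np.int64(261)), (236, np.int64(255), np.int64(261)), (239, np.int64(256), np.int64(259))]
[256.55576234  59.87655313]
```

```bash
python3 -c "
from rig import r
print(r.finish_job())"
```

```text
the job is handed in; nothing more can be done
None
```

The chips lie flat in one layer (two near, three middle, three far), the rake is back in both forks where it started, and I handed the job in at about 20 s; no verdict was returned.

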